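# Slide the drilling template home on the jig pins and bolt it

### The job

Put the grey drilling template on the steel jig and slide it lightly about until it drops flat onto the deck over all four brass pins; ease off as soon as the pins catch it and never force it. Then push the red-knobbed bolt fully shut over the template's edge, let go, and leave the other things on the bench where they are.

Things in the scene. Friction and masses are not known exactly. Their poses are not given: they have to be found in the camera images.
- jig: fixed steel jig, deck 215 x 210 x 12 mm. Origin at bench height under the template's nominal seat; +x away from the robot (yaw within 0.3 rad), z up. Deck spans x -140..+75, y -105..+105 mm, top at z = 12 mm. It carries four brass pins and a bolt. A seated template has its origin at z = 12 mm in this frame and its x along the jig's x.
- pins_nominal (a point): deck-top point at jig (0,0,12) mm. Four pins, diameter 10, 10 mm tall (top 5 mm a bullet nose with 4 mm flat tip), nominally at jig (x,y) = (+-42, +-45). All sit on one locked shuttle: the pattern really stands up to 10 mm to jig +y or -y, never in x; the setting changes and is not reported. An unseated template rests level on the tips, underside z = 22 mm.
- template: loose grey plastic plate 120 (x) x 160 (y) x 8 mm, 0.17 to 0.27 kg; 13 mm holes at (+-42, +-45) mm match the pins. Origin: centre of the underside, z up. Starts flat on the bench, x axis within 0.4 rad of world x: already the right way round. Ungripped on the pin tips it falls 10 mm by its own weight when the holes meet the pins. Small brass bushes are only marks.
- template_grip (a point): point in the template's orange grip rib, at (0,0,30) mm in the template frame. The rib is 50 mm long (template x) and 16 mm wide (template y), stands from z = 8 to 40 mm over the plate's centre; pinch it across the 16 mm from above
- bolt (a joint): bolt travel in m along jig +x: starts open (0 to 0.003), 0.024 fully shut; about 1.5 N friction, stays where left. Flat tongue 20 mm wide, underside 22 mm and top 28 mm above the bench; at 0 its tip is at jig x = -72 mm, clear of a template at the seat; shut it reaches 12 mm over the seated template's near edge. An unseated template blocks it.
- bolt_knob (a point): centre of the top of the bolt's upright red knob, diameter 14 mm, from 28 to 52 mm above the bench; at bolt = 0 at jig (-122, 0) mm. Push it from the robot's side along jig +x
- bolt_guide (a point): top of the blue guide that bridges the bolt: jig x -90 to -76 mm, y within 22 mm, top 31.5 mm above the bench
- pliers: blue-handled pliers lying on the bench behind the work, a bystander; origin at its underside
- screw_tin: open grey tin, 69 mm across, 55 mm tall, a bystander; origin at the centre of its underside
- wood_block: beech block 62 x 130 x 42 mm, a bystander; origin at the centre of its underside

How it is judged (in metres and radians):
On the way:
1. the template has dropped flat onto the deck over the pins, with the bolt still open (z of template in the frame of jig between 0.009 and 0.0145 m and angle between template's own z axis and vertical below 0.03 rad and horizontal distance between template and jig below 0.02 m and angle between the x axis of template and the x axis of jig, either way round below 0.08 rad and value of joint bolt below 0.006 m), for 0.2 s.
At the end, for the whole second after the job is handed in: The template lies flat on the jig deck over all four pins (origin 9 to 14.5 mm above the jig's origin, tilt under 0.03 rad, within 20 mm of the jig's origin and 0.08 rad of its direction), at rest, and the bolt is shut at least 20 of its 24 mm (z of template in the frame of jig between 0.009 and 0.0145 m and angle between template's own z axis and vertical below 0.03 rad and horizontal distance between template and jig below 0.02 m and angle between the x axis of template and the x axis of jig, either way round below 0.08 rad and value of joint bolt above 0.02 m and linear speed of template below 0.01 m/s); the robot touches nothing.
It fails at once if the template is forced against the jig or its pins (over 40 N), or dropped on it (contact force between template and jig above 40 N).
It fails at once if the pliers is moved more than 20 mm (distance of pliers from where it was at the start of the episode above 0.02 m).
It fails at once if the screw tin is moved more than 20 mm (distance of screw_tin from where it was at the start of the episode above 0.02 m).
It fails at once if the wood block is moved more than 20 mm (distance of wood_block from where it was at the start of the episode above 0.02 m).
It also fails if it takes over 54 s, if anything falls off the work surface, if the arm or the gripper's body presses on something with over 40 N, if the wrist force passes 120 N, or if a joint passes its speed limit or range.

### The arm

A 6-joint arm with a two-finger parallel gripper is mounted at the origin on a cart in front of the work surface, level with it; the furniture and walls round the work are solid. World frame = base frame: x ahead of the robot, y to its left, z up, the work surface at z = 0. Lengths are in mm, angles in rad, forces in N, time in s.
With the tool pointing down it reaches from about 300 to 825 mm from the base axis. Payload 5.4 kg.
Tool frame: the origin (TCP) lies between the finger pads; the fingertips stand ahead of it and the grasp point (between the pads) is the TCP (robot.tip_extent is the z of the fingertips in the tool frame, in mm); z points along the fingers, y is the line along which they close (so a half turn about z gives the same grasp; the last joint's range is limited). The gripper opens to 92 mm and grips with 3 to 60 N. Pads are 20 mm wide; open, the fingers measure 128 mm over their backs; the gripper's body (75 mm by 189 mm) begins 69 mm behind the grasp point.
Start: joints at [1.021, 0.158, 1.597, -0, 1.386, -0.21], TCP at [191.656, 542.101, 204.101] pointing down, gripper open.
Joint ranges: [-2.91, 2.91], [-0.94, 2.29], [0.18, 2.7], [-1.29, 4.43], [0.17, 2.64], [-3, 3]. Speed limits (rad/s): [2.57, 2.57, 3.14, 3.14, 3.14, 3.14].

### API

Orientations are given as a unit quaternion [x, y, z, w].
In Python, from cell import robot gives the robot as it stands.
- The arm moves only by the tool move_arm, never from a script. Its argument "moves" is a list of rows, each an object with "linear": the shift along the tool's x, y, z in cm, a list of three; "spin": the turn about the tool's z in degrees; "hand": the finger opening in cm, from 0 to 9.19. In form: [{"linear": [x, y, z], "spin": spin, "hand": hand}, ...]. A call has 1 to 8 rows; each row is the pose to reach, as a shift and turn from the pose commanded when the call began, along the tool's axes at that moment; what a row does not reach only later rows make up. A row lasts 1/8 s, in which the tool goes at most 62.5 mm and 10.7 degrees, less where a joint would pass 70% of its speed; a pose out of reach is approached as far as the arm can. A call with a gripper value outside its range is refused whole. The fingers move at their own pace and stop on an object; the grip force is fixed at half the most. Time passes only in rows, so rows that repeat a pose let the fingers close. It gives the time, the measured TCP pose, the force, the opening and the grip force at its end, in the units of the state.
- robot.read_state(): the state, without advancing time (a new reading comes with each control period).
- robot.capture(name): name is "scene" or "side" or "wrist"; returns (picture, depth): 480x640x3 uint8, red, green, blue; 480x640 float32, mm along the optical axis (not along the pixel's ray), 0 where there is no reading.
- robot.get_calibration(name): a dict with "K" (3x3 intrinsics, pixels), "k1" (the pictures are not rectified: a ray, as slopes to the right and down, at radius r is drawn at 1 + k1 r^2 times it, then the intrinsics apply), "rvec" (rotation vector, rad) and "tvec" (3), from world to camera coordinates, as OpenCV has them. Camera axes: x right, y down, z forward; pixel columns grow to the right and rows downward; lengths in mm; the calibration is good to about 2 mm. A picture is of the moment at which its call begins: read the wrist's pose just before it. get_calibration takes no time and is no camera call; for the wrist camera it gives the pose at the moment of the call.
- robot.close_job(): hands the job in; it is judged then, once.
The state is a dict: "time_s": time; "joint_positions": joint angles; "qvel": joint speeds; "joint_torque": joint torques, N m; "eef_pos": TCP position; "tcp_rot": TCP orientation; "wrist_force": force on the tool from outside, world axes, zero at the start; "ft_torque": the same for the moment, N m; "opening": finger opening in mm; "gripper_force": force on a finger pad.
Only numpy, scipy, OpenCV 4.12 (cv2) and the standard library are available. Lean on these libraries where they do the work, as an engineer would, in place of code of your own. Each camera call takes 0.05 s, during which the arm holds its last target. There are 200 camera calls.

## Working session

There is one attempt and no reset: what is moved stays moved. The work goes in short steps, Python scripts to look and compute and a tool call to move; the robot and the scene stay as the last step left them, time stands still between calls to the robot, and variables do not carry over. Pictures are saved under pics/ and viewed, at most 12 in all, crops included, and the job is handed in when it is done.

Besides the shell and the picture viewer there is one more tool, called after "Call:" in YAML: its name, and indented under it one key for each argument. move_arm: Moves the arm, as the interface text tells. Its arguments: {"type":"object","properties":{"moves":{"type":"array"}},"required":["moves"]}

```bash
mkdir -p pics
cat > h.py <<'E'
import numpy as np, cv2
from cell import robot
def cam(n):
    c=robot.get_calibration(n);K=np.array(c['K'],float);R=cv2.Rodrigues(np.array(c['rvec'],float))[0];t=np.array(c['tvec'],float).ravel()
    return K,c['k1'],R,t
def plane(n,uv,z,c=None):
    K,k1,R,t=c or cam(n)
    uv=np.atleast_2d(np.array(uv,float))
    p=cv2.undistortPoints(uv[:,None],K,np.array([k1,0,0,0.]))[:,0]
    d=np.c_[p,np.ones(len(p))]@R; o=-R.T@t
    return o+d*((z-o[2])/d[:,2])[:,None]
def proj(n,P,c=None):
    K,k1,R,t=c or cam(n)
    return cv2.projectPoints(np.atleast_2d(np.array(P,float)),cv2.Rodrigues(R)[0],t,K,np.array([k1,0,0,0.]))[0][:,0]
def cloud(n,dep,c):
    K,k1,R,t=c
    v,u=np.mgrid[:480,:640]
    p=cv2.undistortPoints(np.c_[u.ravel(),v.ravel()].astype(float)[:,None],K,np.array([k1,0,0,0.]))[:,0]
    d=np.c_[p,np.ones(len(p))]*dep.ravel()[:,None]
    return ((d-t)@R).reshape(480,640,3)
def save(n,im): cv2.imwrite('pics/'+n+'.png',im[...,::-1])
E
python3 - <<'E'
from h import *
s=robot.read_state();print(s['time_s'],s['eef_pos'],s['tcp_rot'],robot.tip_extent)
for n in('scene','side','wrist'):
    c=cam(n);im,d=robot.capture(n);save(n+'0',im);np.savez('pics/'+n+'0.npz',im=im,d=d,K=c[0],k1=c[1],R=c[2],t=c[3])
    print(n,-c[2].T@c[3],c[2][2],c[0][0,0],c[1])
E
```

```text
0.0 [191.30908104 541.53711737 203.10857981] [ 1.69097251e-01  9.85598897e-01 -8.97953630e-04 -3.57348419e-04] 19.0
scene [  95.68640985 -516.67331783  462.57927172] [ 0.59769066  0.67830958 -0.42738974] 439.08903445949613 0.018908587075948773
side [ 810.67479575 -553.20850915 1429.97900354] [-0.11040035  0.41872689 -0.90137648] 564.9663277432315 -0.12532533271189594
wrist [116.61754958 568.59559966 384.36348247] [ 0.26136471 -0.09347674 -0.96070317] 350.54343460626234 -0.0435426967331679
```

View pics/scene0.png

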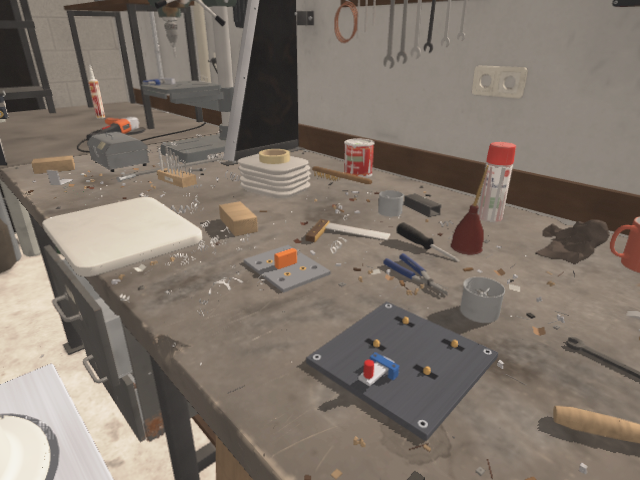

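View pics/side0.png

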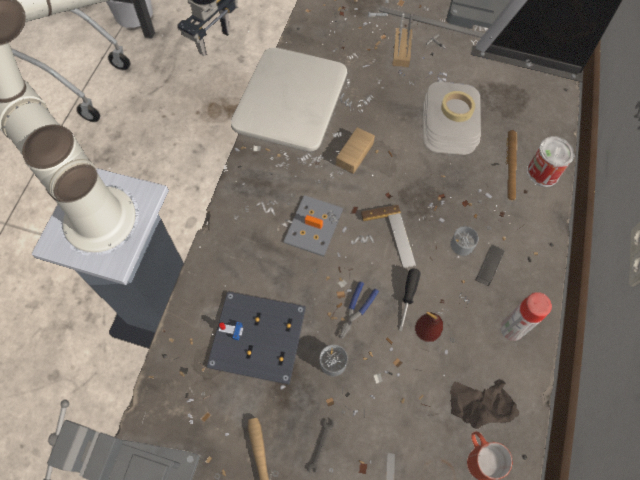

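The scene view shows the jig at about (400,365), with the red knob at (369,369), and the template with its orange rib at (286,258). The side view looks from above and shows the deck at about (257,337), pins near (257,319), (289,325), (249,352) and (281,358), and the rib at (313,222). The tin at (334,360) and pliers at (355,305) lie beyond the jig.

Run:
```python
from h import *
def load(n):
    f=np.load(f'pics/{n}0.npz');return f['im'],f['d'],(f['K'],float(f['k1']),f['R'],f['t'])
for n,jb,tb in(('side',(200,285,315,390),(270,185,355,260)),('scene',(295,290,510,445),(235,240,340,295))):
    im,d,c=load(n);hsv=cv2.cvtColor(im,cv2.COLOR_RGB2HSV);H,S,V=[hsv[...,i].astype(int) for i in range(3)]
    P=cloud(n,d,c)
    def box(m,b):
        o=np.zeros_like(m);o[b[1]:b[3],b[0]:b[2]]=m[b[1]:b[3],b[0]:b[2]];return o
    def blobs(m,a=4):
        k,l,s,ce=cv2.connectedComponentsWithStats(m.astype(np.uint8));return [(ce[i].round(1),s[i,4],np.nanmedian(P[l==i],0).round(0)) for i in range(1,k) if s[i,4]>=a]
    deck=box((V<85)&(H>95)&(H<135)&(S>20),jb)
    cn=max(cv2.findContours(deck.astype(np.uint8),0,2)[0],key=cv2.contourArea)
    # rect in world: project hull to z=12
    hull=plane(n,cv2.convexHull(cn)[:,0],12,c)[:,:2].astype(np.float32);r=cv2.minAreaRect(hull);print(n,'deck',r)
    for nm,m in(('brass',(H>10)&(H<28)&(S>110)&(V>90)),('red',((H<6)|(H>174))&(S>150)&(V>90)),('blue',(H>100)&(H<125)&(S>130)&(V>80))):
        for b in blobs(box(m,jb)):
            print(nm,b, plane(n,b[0],{'brass':20,'red':52,'blue':30}[nm],c)[0].round(1))
    for b in blobs(box((H>3)&(H<16)&(S>170)&(V>120),tb),20):print('rib',b,plane(n,b[0],36,c)[0].round(1))
    x0,y0,x1,y1=tb;q=P[y0:y1,x0:x1]
    m=box((S<40)&(V>80),tb);print('tmpl',[b for b in blobs(m,60)])
    cn=max(cv2.findContours(cv2.morphologyEx(m.astype(np.uint8),3,np.ones((3,3))),0,2)[0],key=cv2.contourArea)
    print(cv2.minAreaRect(plane(n,cv2.convexHull(cn)[:,0],8,c)[:,:2].astype(np.float32)))
```

```text
side deck ((481.54449462890625, -183.64785766601562), (22.688844680786133, 15.543770790100098), 6.500258445739746)
brass (array([256.9, 318.9]), np.int32(18), array([ 545., -161.,   17.])) [ 544.9 -161.4   20. ]
brass (array([288.4, 325.2]), np.int32(16), array([ 628., -154.,   18.])) [ 628.6 -155.    20. ]
brass (array([248.6, 352.2]), np.int32(16), array([ 552., -252.,   20.])) [ 552.3 -251.4   20. ]
brass (array([280.7, 358.5]), np.int32(14), array([ 636., -244.,   19.])) [ 635.5 -244.2   20. ]
red (array([221.7, 325.5]), np.int32(29), array([ 470., -212.,   51.])) [ 470.5 -211.9   52. ]
blue (array([236.9, 330.8]), np.int32(82), array([ 507., -210.,   31.])) [ 507.4 -208.8   30. ]
rib (array([313.3, 221.3]), np.int32(137), array([609., 145.,  37.])) [609.3 146.1  36. ]
tmpl [(array([309. , 222.5]), np.int32(3543), array([595., 161.,   4.])), (array([335.9, 188.8]), np.int32(300), array([641., 285.,   0.]))]
((601.4154663085938, 160.74237060546875), (246.19911193847656, 237.1908416748047), 16.055112838745117)
scene deck ((500.2823791503906, -220.93048095703125), (10.51748943328857
[... 255 characters left out ...]
2, 343.4]), np.int32(43), array([ 631., -246.,   16.])) [ 627.6 -248.3   20. ]
brass (array([426.4, 370.4]), np.int32(49), array([ 547., -254.,   17.])) [ 544.5 -255.1   20. ]
red (array([368.4, 368.4]), np.int32(155), array([ 463., -215.,   45.])) [ 457.2 -219.8   52. ]
blue (array([386.8, 365.3]), np.int32(223), array([ 503., -218.,   30.])) [ 501.  -217.2   30. ]
rib (array([285.4, 258.2]), np.int32(295), array([602., 143.,  28.])) [592.  130.3  36. ]
tmpl [(array([334.8, 246.2]), np.int32(74), array([749., 142.,   6.])), (array([285.9, 269.8]), np.int32(1854), array([586., 123.,   8.]))]
((595.2546997070312, 146.1648712158203), (174.54135131835938, 151.37246704101562), 85.14659118652344)
```

```bash
cat >> h.py <<'E'
def go(p,tooly=None):
    """print tool-frame shift (cm) and spin (deg) to world p (mm), tool y at world angle tooly (deg, mod 180)"""
    from scipy.spatial.transform import Rotation as Ro
    s=robot.read_state();R=Ro.from_quat(s['tcp_rot']).as_matrix()
    L=R.T@(np.array(p)-s['eef_pos'])/10
    a=np.degrees(np.arctan2(R[1,1],R[0,1]))
    sp=None if tooly is None else (-(tooly-a)+90)%180-90
    print('eef',np.round(s['eef_pos'],1),'yang',round(a,2),'wf',np.round(s['wrist_force'],1),'op',s['opening'],'t',s['time_s'],'j6',s['joint_positions'][5]);print('linear',L.round(2),'spin',sp)
E
python3 - <<'E'
from h import *
f=np.load('pics/side0.npz');im=f['im'];c=(f['K'],float(f['k1']),f['R'],f['t'])
hsv=cv2.cvtColor(im,cv2.COLOR_RGB2HSV)
m=cv2.inRange(hsv,(3,170,120),(16,255,255));m[:185]=0;m[260:]=0;m[:,:285]=0;m[:,345:]=0
v,u=np.nonzero(m);W=plane('side',np.c_[u,v],38,c)[:,:2];print(cv2.minAreaRect(W.astype(np.float32)))
vx=cv2.fitLine(W.astype(np.float32),2,0,.01,.01).ravel();print(vx,np.degrees(np.arctan(vx[1]/vx[0])))
# plate corners
g=cv2.inRange(hsv,(0,0,95),(179,40,190));cr=im[185:265,270:355];save('t_crop',cv2.resize(cr,None,fx=7,fy=7,interpolation=2))
go((600,144,200),90-15)
E
```

```text
((609.515625, 145.23495483398438), (24.459632873535156, 50.405662536621094), 85.35490417480469)
[ 9.8805523e-01 -1.5410033e-01  6.0968536e+02  1.4510150e+02] -8.864622
eef [191.4 541.7 203.3] yang 70.53 wf [ 0.1 -0.3  0.7] op 91.91741226385042 t 0.15 j6 -0.21009051340013793
linear [-51.78 -23.87   0.35] spin -4.469823930694872
```

View pics/t_crop.png

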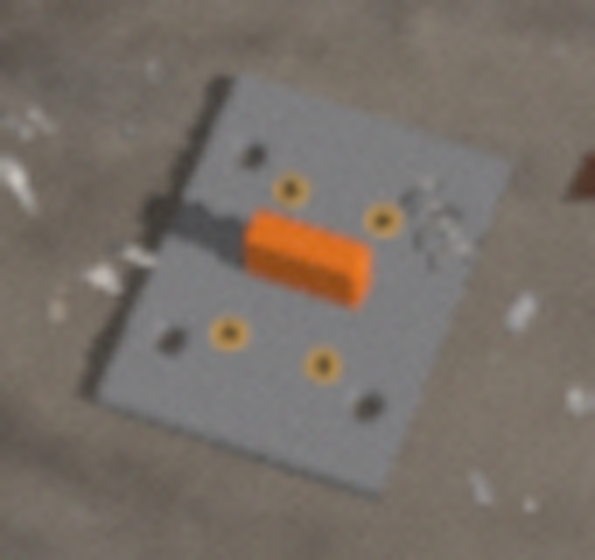

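The crop shows the plate corners at about (235,75), (512,158), (380,493) and (98,395) in crop pixels, with the rib in the middle.

Call:
move_arm:
  moves:
    - {"linear": [-26, -12, 0], "spin": -4, "hand": 9}
    - {"linear": [-51.8, -23.9, 0], "spin": -4, "hand": 9}
    - {"linear": [-51.8, -23.9, 0], "spin": -4, "hand": 9}
    - {"linear": [-51.8, -23.9, 0], "spin": -4, "hand": 9}
    - {"linear": [-51.8, -23.9, 0], "spin": -4, "hand": 9}
    - {"linear": [-51.8, -23.9, 0], "spin": -4, "hand": 9}
    - {"linear": [-51.8, -23.9, 0], "spin": -4, "hand": 9}
    - {"linear": [-51.8, -23.9, 0], "spin": -4, "hand": 9}

```text
time_s: 1.15
eef_pos: [551.0, 191.6, 203.9]
tcp_rot: [0.135, 0.991, 0.0, -0.0]
wrist_force: [0.1, 0.0, 0.5]
opening: 90.0
gripper_force: 0.0
```

Run:
```python
from h import *
f=np.load('pics/side0.npz');c=(f['K'],float(f['k1']),f['R'],f['t'])
q=np.array([(235,75),(512,158),(380,493),(98,395)])/7.+[269.6,184.6]
W=plane('side',q,8,c);print(W.round(1),W.mean(0))
e=W[1]-W[0]+W[2]-W[3];print(np.degrees(np.arctan2(e[1],e[0])))
go((600,144,200),76)
```

```text
[[553.5 233.9   8. ]
 [674.  227.6   8. ]
 [662.3  67.4   8. ]
 [542.7  77.6   8. ]] [608.11811661 151.62537125   8.        ]
-3.934771637604957
eef [551.  191.6 203.9] yang 74.52 wf [0.1 0.  0.5] op 89.99796047021307 t 1.15 j6 -1.1730926241223905
linear [-6.   -3.28  0.39] spin -1.480128247072983
```

```bash
python3 -c "
from h import *
go((607,150,180),86)"
```

```text
eef [551.  191.6 203.9] yang 74.52 wf [0.1 0.  0.5] op 89.99796047021307 t 1.15 j6 -1.1730926241223905
linear [-6.51 -2.52  2.39] spin -11.480128247072983
```

Call:
move_arm:
  moves:
    - {"linear": [-4, -1.5, 1.5], "spin": -9, "hand": 9}
    - {"linear": [-6.5, -2.5, 2.4], "spin": -11.5, "hand": 9}
    - {"linear": [-6.5, -2.5, 2.4], "spin": -11.5, "hand": 9}

```text
time_s: 1.52
eef_pos: [605.9, 150.5, 178.4]
tcp_rot: [0.036, 0.999, -0.0, -0.001]
wrist_force: [-0.6, 0.2, -0.4]
opening: 90.0
gripper_force: 0.0
```

Run:
```python
from h import *
go((607,150,180),86)
c=cam('wrist');im,d=robot.capture('wrist');save('w1',im)
hsv=cv2.cvtColor(im,cv2.COLOR_RGB2HSV);P=cloud('wrist',d,c)
m=cv2.inRange(hsv,(3,170,120),(16,255,255))
v,u=np.nonzero(m);pts=P[v,u];k=pts[:,2]>36;print('top',k.sum(),np.median(pts[:,2]))
W=plane('wrist',np.c_[u,v][k],40,c)[:,:2];print(cv2.minAreaRect(W.astype(np.float32)),W.mean(0))
g=(P[...,2]>4)&(P[...,2]<14)&(d>0);g&=(hsv[...,1]<50)
cn=max(cv2.findContours(cv2.morphologyEx(g.astype(np.uint8),2,np.ones((5,5))),0,2)[0],key=cv2.contourArea)
print(cv2.boundingRect(cn),cv2.minAreaRect(plane('wrist',cn[:,0],8,c)[:,:2].astype(np.float32)))
```

```text
eef [605.9 150.5 178.4] yang 85.88 wf [-0.6  0.2 -0.4] op 90.02737769292355 t 1.525 j6 -1.4486699134357406
linear [-0.11 -0.04 -0.16] spin -0.11987150512157996
top 820 40.24784114259776
((604.3480224609375, 151.11488342285156), (15.034873962402344, 48.26285171508789), 85.51102447509766) [603.60135393 150.97796736]
(232, 154, 162, 117) ((605.914794921875, 150.45339965820312), (159.83470153808594, 121.0417709350586), 85.3802719116211)
```

View pics/w1.png

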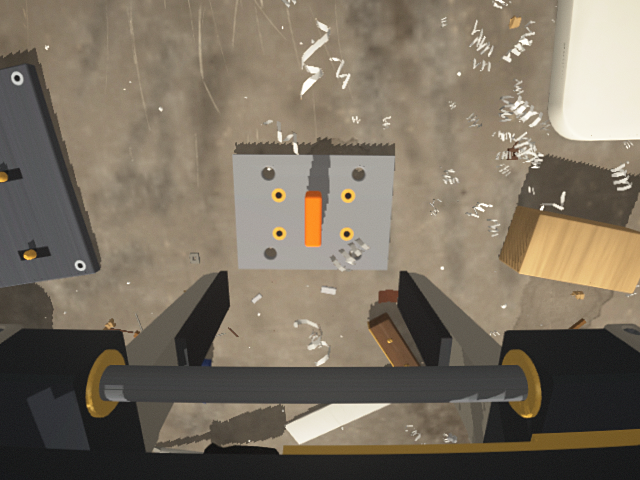

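The wrist view shows the template's rib at (313,218), about centred under the tool. The measured centre is (605.5, 150.7) mm with yaw -4.5°. I'll descend and grasp.

Call:
move_arm:
  moves:
    - {"linear": [0.05, 0, 6], "spin": 0.4, "hand": 5}
    - {"linear": [0.05, 0, 11.5], "spin": 0.4, "hand": 5}
    - {"linear": [0.05, 0, 14.6], "spin": 0.4, "hand": 5}
    - {"linear": [0.05, 0, 14.6], "spin": 0.4, "hand": 5}
    - {"linear": [0.05, 0, 14.6], "spin": 0.4, "hand": 1}
    - {"linear": [0.05, 0, 14.6], "spin": 0.4, "hand": 1}
    - {"linear": [0.05, 0, 14.6], "spin": 0.4, "hand": 1}
    - {"linear": [0.05, 0, 14.6], "spin": 0.4, "hand": 1}

```text
time_s: 2.58
eef_pos: [605.8, 151.9, 34.8]
tcp_rot: [0.038, 0.999, 0.0, 0.001]
wrist_force: [0.1, -1.1, -0.9]
opening: 12.2
gripper_force: 0.0
```

Call:
move_arm:
  moves:
    - {"linear": [0, 0, 0], "spin": 0, "hand": 1}
    - {"linear": [0, 0, 0], "spin": 0, "hand": 1}

```text
time_s: 2.82
eef_pos: [605.3, 151.9, 34.0]
tcp_rot: [0.038, 0.999, -0.0, -0.0]
wrist_force: [0.1, -0.6, -0.9]
opening: 10.1
gripper_force: 0.0
```

Run:
```python
from h import *
im,d=robot.capture('wrist');save('w2',im)
```

```text
(no output)
```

View pics/w2.png

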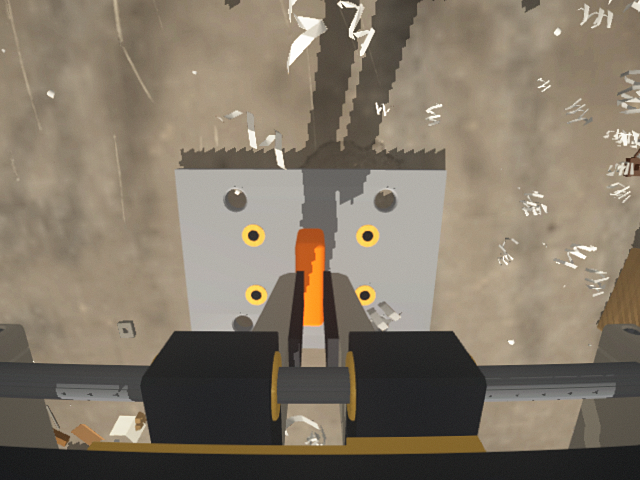

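The wrist view shows the fingers straddling the far half of the rib at (313,300). The opening has reached the commanded 10 mm with no force, so I'll check with depth whether the pads are really beside the rib.

Run:
```python
from h import *
c=cam('wrist');im,d=robot.capture('wrist');P=cloud('wrist',d,c)
hsv=cv2.cvtColor(im,cv2.COLOR_RGB2HSV);m=cv2.inRange(hsv,(3,170,120),(16,255,255))>0
print('proj tcp, tip, rib ends',proj('wrist',[(605.3,151.9,34),(605.3,151.9,15),(581,153,40),(630,149,40)],c).round(0))
for v in(235,245,255,270,280,290,300,310,320):
    print(v,[(u,P[v,u].round(0).astype(int).tolist(),'o' if m[v,u] else '') for u in(285,296,300,306,313,320,328,332,342)])
p2,d2=robot.capture('scene');save('s2',p2[200:330,220:360].repeat(4,0).repeat(4,1))
go((605,151,30),85.5)
```

```text
proj tcp, tip, rib ends [[312. 281.]
 [312. 269.]
 [311. 243.]
 [310. 326.]]
235 [(285, [584, 137, 9], ''), (296, [585, 144, 9], ''), (300, [581, 147, 22], 'o'), (306, [581, 150, 25], 'o'), (313, [581, 154, 25], 'o'), (320, [581, 158, 24], 'o'), (328, [586, 163, 8], ''), (332, [586, 166, 9], ''), (342, [587, 172, 7], '')]
245 [(285, [591, 136, 9], ''), (296, [582, 145, 39], 'o'), (300, [582, 147, 39], 'o'), (306, [582, 150, 40], 'o'), (313, [582, 154, 40], 'o'), (320, [583, 158, 39], 'o'), (328, [593, 163, 8], ''), (332, [593, 165, 9], ''), (342, [594, 171, 8], '')]
255 [(285, [598, 135, 8], ''), (296, [588, 145, 38], 'o'), (300, [587, 147, 40], 'o'), (306, [587, 150, 41], 'o'), (313, [587, 154, 41], 'o'), (320, [588, 157, 41], 'o'), (328, [600, 162, 8], ''), (332, [599, 165, 10], ''), (342, [600, 171, 10], '')]
270 [(285, [608, 134, 8], ''), (296, [596, 144, 38], 'o'), (300, [595, 146, 41], 'o'), (306, [596, 149, 41], 'o'), (313, [596, 153, 41], ''), (320, [596, 157, 41], 'o'), (328, [609, 162, 9], ''), (332, [610, 164, 8], ''), (342, [610, 170, 9], '')]
280 [(285, [594, 139, 55], '
[... 676 characters left out ...]
5, 161, 78], ''), (342, [595, 166, 78], '')]
310 [(285, [594, 142, 87], ''), (296, [594, 146, 88], ''), (300, [594, 148, 87], ''), (306, [619, 147, 40], ''), (313, [620, 151, 40], ''), (320, [620, 155, 41], 'o'), (328, [595, 159, 87], ''), (332, [595, 161, 88], ''), (342, [595, 165, 88], '')]
320 [(285, [592, 143, 98], ''), (296, [594, 147, 95], ''), (300, [594, 148, 96], ''), (306, [625, 147, 41], ''), (313, [626, 151, 40], ''), (320, [627, 155, 40], 'o'), (328, [595, 159, 96], ''), (332, [594, 160, 97], ''), (342, [595, 164, 96], '')]
eef [605.3 151.9  34. ] yang 85.63 wf [ 0.2 -0.1  0.2] op 9.672724891153791 t 2.975 j6 -1.4420482326326851
linear [ 0.03 -0.09  0.4 ] spin 0.1294948360184094
```

View pics/s2.png

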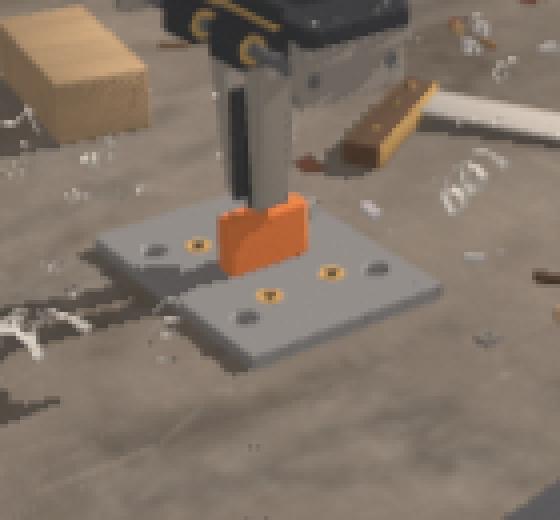

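The crop shows the fingertips only at the rib's top edge (270,208), even though the reported tip height is 15 mm. I'll measure the true fingertip height from depth before going lower.

Run:
```python
from h import *
c=cam('wrist');im,d=robot.capture('wrist');P=cloud('wrist',d,c)
for u in(282,288,294,334,340): print(u,[(v,*P[v,u].round(0).astype(int)[[0,2]]) for v in range(264,284,2)])
c=cam('scene');im,d=robot.capture('scene');P=cloud('scene',d,c)
for u in(281,284,287,290): print(u,[(v,*P[v,u].round(0).astype(int)) for v in range(240,262,2)])
for n in('wrist','scene'):
  print(n,(-cam(n)[2].T@cam(n)[3]).round(1))
print(robot.read_state())
```

```text
282 [(264, np.int64(603), np.int64(8)), (266, np.int64(604), np.int64(9)), (268, np.int64(606), np.int64(9)), (270, np.int64(608), np.int64(7)), (272, np.int64(609), np.int64(8)), (274, np.int64(610), np.int64(8)), (276, np.int64(526), np.int64(215)), (278, np.int64(594), np.int64(52)), (280, np.int64(594), np.int64(55)), (282, np.int64(594), np.int64(58))]
288 [(264, np.int64(603), np.int64(9)), (266, np.int64(605), np.int64(8)), (268, np.int64(606), np.int64(10)), (270, np.int64(607), np.int64(9)), (272, np.int64(609), np.int64(8)), (274, np.int64(594), np.int64(47)), (276, np.int64(595), np.int64(49)), (278, np.int64(594), np.int64(53)), (280, np.int64(594), np.int64(57)), (282, np.int64(594), np.int64(59))]
294 [(264, np.int64(603), np.int64(10)), (266, np.int64(605), np.int64(7)), (268, np.int64(606), np.int64(8)), (270, np.int64(608), np.int64(9)), (272, np.int64(609), np.int64(9)), (274, np.int64(595), np.int64(47)), (276, np.int64(595), np.int64(49)), (278, np.int64(594), np.int64(53)), (280, np.int64(595), np.int64(54)), (282, np.int64(595), np.int64(57))]
334 [(264, np.int6
[... 3035 characters left out ...]
5, 'joint_positions': array([ 5.25313209e-02,  4.59356310e-01,  1.58023077e+00,  1.67774955e-05,
        1.10211639e+00, -1.44202112e+00]), 'qvel': array([-0.00034917,  0.00037285,  0.00062115, -0.00032978, -0.0005757 ,
       -0.00066245]), 'joint_torque': array([-3.24024099e-03, -4.60883439e+01, -2.83257526e+01, -4.62764569e-03,
        7.86856399e-02,  5.26141162e-05]), 'eef_pos': array([605.33131111, 151.89874587,  34.04304338]), 'tcp_rot': array([ 3.81164956e-02,  9.99273301e-01,  2.43693457e-06, -5.58605943e-05]), 'wrist_force': array([ 0.02155962, -0.37334009,  0.47600675]), 'ft_torque': array([-0.009245  ,  0.01674296,  0.05938817]), 'gripper_force': 0.0, 'opening': 9.97816001580832}
```

Both cameras put the fingertips at z≈46 mm, so the true tip is the reported TCP z plus about 12 mm. I'll open, go down about 31 mm more and grip.

Call:
move_arm:
  moves:
    - {"linear": [0, -0.05, 0], "spin": 0, "hand": 5}
    - {"linear": [0, -0.05, 0], "spin": 0, "hand": 5}
    - {"linear": [0, -0.05, 0], "spin": 0, "hand": 5}
    - {"linear": [0, -0.05, 1.5], "spin": 0, "hand": 5}
    - {"linear": [0, -0.05, 2.4], "spin": 0, "hand": 5}
    - {"linear": [0, -0.05, 3.0], "spin": 0, "hand": 5}
    - {"linear": [0, -0.05, 3.0], "spin": 0, "hand": 5}
    - {"linear": [0, -0.05, 3.0], "spin": 0, "hand": 5}

```text
time_s: 4.08
eef_pos: [605.6, 151.4, 4.4]
tcp_rot: [0.038, 0.999, 0.0, 0.0]
wrist_force: [0.9, -0.4, 0.1]
opening: 50.5
gripper_force: 0.0
```

Call:
move_arm:
  moves:
    - {"linear": [0, 0, 0], "spin": 0, "hand": 1}
    - {"linear": [0, 0, 0], "spin": 0, "hand": 1}
    - {"linear": [0, 0, 0], "spin": 0, "hand": 1}
    - {"linear": [0, 0, 0], "spin": 0, "hand": 1}
    - {"linear": [0, 0, 0], "spin": 0, "hand": 1}
    - {"linear": [0, 0, 0], "spin": 0, "hand": 1}

```text
time_s: 4.82
eef_pos: [605.4, 151.2, 4.2]
tcp_rot: [0.038, 0.999, -0.0, 0.0]
wrist_force: [-0.5, -0.5, 1.2]
opening: 15.8
gripper_force: 30.0
```

Call:
move_arm:
  moves:
    - {"linear": [0, 0, -2], "spin": 0, "hand": 1}
    - {"linear": [0, 0, -6], "spin": 0, "hand": 1}
    - {"linear": [0, 0, -11], "spin": 0, "hand": 1}
    - {"linear": [0, -4, -15.5], "spin": 0, "hand": 1}
    - {"linear": [0, -9, -17.4], "spin": 0, "hand": 1}
    - {"linear": [0, -13, -17.4], "spin": 0, "hand": 1}
    - {"linear": [0, -13, -17.4], "spin": 0, "hand": 1}
    - {"linear": [0, -13, -17.4], "spin": 0, "hand": 1}

```text
time_s: 5.82
eef_pos: [595.2, 22.4, 178.4]
tcp_rot: [0.038, 0.999, 0.0, -0.0]
wrist_force: [0.3, 0.2, -2.6]
opening: 15.9
gripper_force: 30.0
```

Run:
```python
from h import *
c=cam('wrist');im,d=robot.capture('wrist');save('w3',im);np.savez('pics/w3.npz',im=im,d=d,K=c[0],k1=c[1],R=c[2],t=c[3])
hsv=cv2.cvtColor(im,cv2.COLOR_RGB2HSV);P=cloud('wrist',d,c)
def bl(lo,hi,z,x1=260,nm='',a=6):
    k,l,s,ce=cv2.connectedComponentsWithStats(cv2.inRange(hsv[:,:x1],lo,hi))
    for i in range(1,k):
        if s[i,4]>=a: print(nm,ce[i].round(1),s[i],np.median(P[:,:x1][l==i],0).round(1),plane('wrist',ce[i],z,c)[0].round(1))
bl((10,110,80),(28,255,255),20,nm='brass')
bl((0,150,80),(6,255,255),50,nm='red');bl((100,120,70),(125,255,255),31,nm='blue')
go((588,-204,178),90+4.6)
```

```text
brass [ 0.4 28.5] [ 0 26  2  7 11] [ 393.1 -257.3    5.3] [ 398.5 -245.1   20. ]
brass [122.1 177.2] [116 172  13  11 119] [ 541.1 -160.    17.5] [ 541.1 -159.4   20. ]
brass [ 39.4 192.4] [ 32 187  15  11 129] [ 548.6 -248.7   18.9] [ 548.6 -247.9   20. ]
brass [247.2 250.4] [235 238  25  26 409] [572.5 -10.4 183.4] [625.1 -46.6  20. ]
brass [146.4 256.4] [141 251  12  11 106] [ 623.8 -152.9   18.9] [ 623.6 -152.2   20. ]
brass [ 67.4 269. ] [ 61 264  14  11 110] [ 631.7 -242.1   17.9] [ 631.3 -241.    20. ]
brass [245.7 315. ] [239 307  18  21 180] [609.5 -16.8 183.2] [698.2 -57.9  20. ]
brass [258.3 394.8] [257 365   3  55 123] [568.1  13.2 298.3] [803.8 -57.4  20. ]
brass [181.5 448. ] [ 101  442  159   13 1463] [574.8  -2.3 304.6] [ 879.2 -164.6   20. ]
red [ 35.7 100. ] [ 20  91  33  18 455] [ 466.8 -206.2   48.9] [ 467.4 -204.7   50. ]
blue [ 64.1 142.5] [ 36 132  57  23 806] [ 503.9 -201.4   31.4] [ 503.9 -201.6   31. ]
eef [595.2  22.8 178.2] yang 85.68 wf [-0.6 -0.3 -2.5] op 15.691664756360854 t 5.875 j6 -1.6602365986247332
linear [-9.900e-01 -2.267e+01  1.000e-02] spin -8.922810611338164
```

View pics/w3.png

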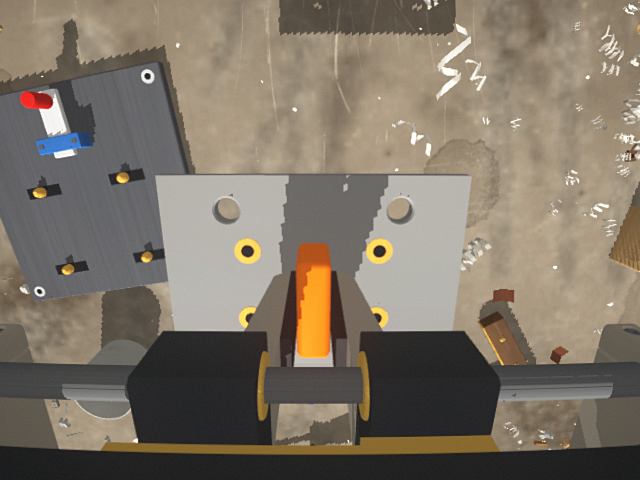

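The wrist view shows the held template level and well centred in the grip. All four pins are clear of it, at (122,177), (39,192), (146,256) and (67,269), with the knob at (36,100). The jig's yaw is about 4.9°.

Call:
move_arm:
  moves:
    - {"linear": [-0.2, -5, 0], "spin": -2, "hand": 1}
    - {"linear": [-0.4, -11, 0], "spin": -5, "hand": 1}
    - {"linear": [-0.7, -17, 3], "spin": -8, "hand": 1}
    - {"linear": [-0.9, -22.6, 7], "spin": -9.2, "hand": 1}
    - {"linear": [-0.9, -22.6, 11], "spin": -9.2, "hand": 1}
    - {"linear": [-0.9, -22.6, 13.4], "spin": -9.2, "hand": 1}
    - {"linear": [-0.9, -22.6, 13.4], "spin": -9.2, "hand": 1}
    - {"linear": [-0.9, -22.6, 13.4], "spin": -9.2, "hand": 1}

```text
time_s: 6.88
eef_pos: [588.5, -203.9, 45.6]
tcp_rot: [-0.043, 0.999, -0.001, 0.001]
wrist_force: [0.4, -1.2, -2.3]
opening: 15.7
gripper_force: 30.0
```

```bash
cat > m.py <<'E'
from h import *
def rect(n,zt,thr=True):
    """template outline centre/yaw in camera n, with plate top at zt"""
    c=cam(n);im,d=robot.capture(n);P=cloud(n,d,c)
    hsv=cv2.cvtColor(im,cv2.COLOR_RGB2HSV)
    near=(abs(P[...,0]-588)<110)&(abs(P[...,1]+203)<115)
    g=(near&(hsv[...,1]<45)&(hsv[...,2]>85)&(abs(P[...,2]-zt)<7)).astype(np.uint8)
    g=cv2.morphologyEx(g,2,np.ones((2,2)))
    k,l,s,_=cv2.connectedComponentsWithStats(g)
    i=1+np.argmax(s[1:,4]);v,u=np.nonzero(l==i)
    r=cv2.minAreaRect(plane(n,np.c_[u,v],zt,c)[:,:2].astype(np.float32))
    print(n,'n',s[i,4],'z',np.median(P[l==i][:,2]).round(1),'rect',r)
    return im,d,P
E
python3 - <<'E'
from m import *
go((587,-203,34),94.9)
z=robot.read_state()['eef_pos'][2]-4.2+8;print(z)
for n in('side','scene'):
    im,d,P=rect(n,z);save(n+'4',im)
cr=cv2.imread('pics/side4.png')[280:400,190:320];cv2.imwrite('pics/side4c.png',cv2.resize(cr,None,fx=5,fy=5,interpolation=2))
E
```

```text
eef [ 588.5 -203.9   45.6] yang 94.91 wf [ 0.4 -1.2 -2.3] op 15.696230602201823 t 6.875 j6 -2.183869305124308
linear [0.14 0.1  1.16] spin 0.012818304116933632
49.38138624150893
side n 1131 z 48.7 rect ((595.3199462890625, -205.8933563232422), (121.00210571289062, 160.35101318359375), 5.304996013641357)
scene n 4292 z 48.8 rect ((585.8997802734375, -208.46044921875), (129.0493621826172, 163.55201721191406), 4.759957790374756)
```

View pics/side4c.png

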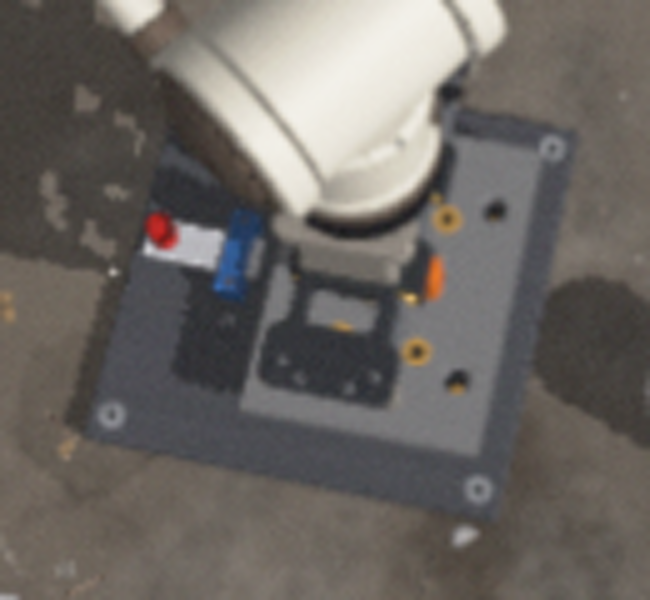

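The crop shows the template over the deck, with the holes at (496,210) and (457,382) and the brass of a pin just visible in the second. The side camera puts the template about 5 mm in x and 3 mm in y from the pin centre. I'll shift part of that way, lower to just above the tips, and look again.

Call:
move_arm:
  moves:
    - {"linear": [0.2, 0.2, 0.8], "spin": 0.3, "hand": 1}
    - {"linear": [0.4, 0.3, 1.4], "spin": 0.3, "hand": 1}
    - {"linear": [0.4, 0.3, 1.7], "spin": 0.3, "hand": 1}
    - {"linear": [0.4, 0.3, 1.7], "spin": 0.3, "hand": 1}

```text
time_s: 7.48
eef_pos: [582.7, -201.5, 26.7]
tcp_rot: [-0.039, 0.999, 0.0, -0.0]
wrist_force: [-0.2, -1.2, -2.7]
opening: 16.1
gripper_force: 30.0
```

Run:
```python
from m import *
go((587,-203,28),94.6)
z=robot.read_state()['eef_pos'][2]-4.2+8;print(z)
im,d,P=rect('side',z);c=cam('side')
hsv=cv2.cvtColor(im,cv2.COLOR_RGB2HSV)
# holes: dark blobs on the plate
m=((hsv[...,2]<95)&(P[...,2]<z+8)).astype(np.uint8)
k,l,s,ce=cv2.connectedComponentsWithStats(m)
for i in range(1,k):
    w=plane('side',ce[i],z,c)[0]
    if 6<s[i,4]<60 and abs(w[0]-590)<70 and abs(w[1]+203)<85: print(ce[i].round(1),s[i],w.round(1),np.median(P[l==i],0).round(0))
cr=im[300:380,225:320];save('side5c',cv2.resize(cr,None,fx=7,fy=7,interpolation=2))
```

```text
eef [ 582.7 -201.5   26.7] yang 94.53 wf [-0.2 -1.2 -2.7] op 16.06549079272643 t 7.475 j6 -2.1784739264683055
linear [-0.42 -0.18 -0.13] spin -0.07324988979078739
30.495275245195245
side n 1083 z 29.5 rect ((589.2889404296875, -202.05442810058594), (121.44898986816406, 162.2434539794922), 4.838637828826904)
[287.  322.5] [285 321   5   4  12] [ 624.4 -152.    30.5] [ 623. -149.   16.]
[279.1 356. ] [277 354   5   5  16] [ 631.1 -241.5   30.5] [ 629. -237.   12.]
```

View pics/side5c.png

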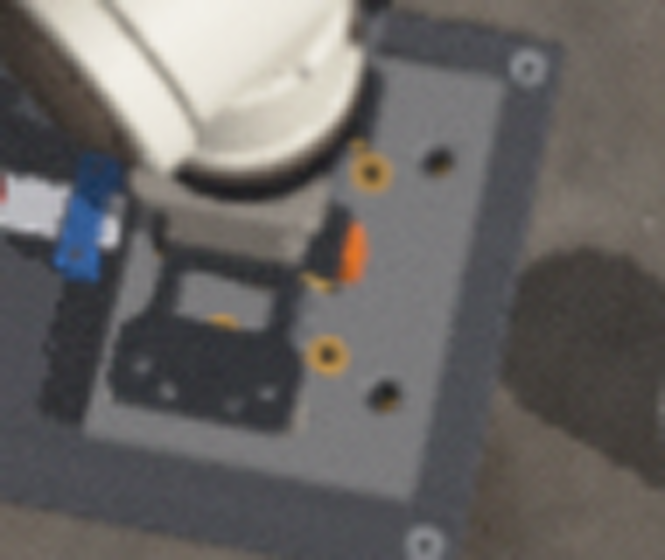

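The crop shows brass at the lower right of both visible holes, (438,163) and (386,396). The pins are therefore slightly +x/-y of the holes, matching the outline's offset of (+1,-1) mm. I'll make a small shift, then press lightly.

Call:
move_arm:
  moves:
    - {"linear": [-0.13, -0.1, 0], "spin": 0, "hand": 1}
    - {"linear": [-0.13, -0.1, 0], "spin": 0, "hand": 1}
    - {"linear": [-0.13, -0.1, 0.1], "spin": 0, "hand": 1}
    - {"linear": [-0.13, -0.1, 0.2], "spin": 0, "hand": 1}
    - {"linear": [-0.13, -0.1, 0.2], "spin": 0, "hand": 1}

```text
time_s: 8.15
eef_pos: [584.2, -202.4, 24.9]
tcp_rot: [-0.04, 0.999, 0.0, -0.0]
wrist_force: [0.0, 0.0, -2.9]
opening: 15.5
gripper_force: 30.0
```

Call:
move_arm:
  moves:
    - {"linear": [0, 0, 0.1], "spin": 0, "hand": 1}
    - {"linear": [0, 0, 0.2], "spin": 0, "hand": 1}
    - {"linear": [0, 0, 0.2], "spin": 0, "hand": 1}

```text
time_s: 8.52
eef_pos: [584.6, -202.7, 23.2]
tcp_rot: [-0.04, 0.999, -0.0, 0.0]
wrist_force: [1.7, -0.6, -2.7]
opening: 15.9
gripper_force: 30.0
```

Call:
move_arm:
  moves:
    - {"linear": [-0.05, 0, 0.1], "spin": 0, "hand": 1}
    - {"linear": [-0.05, 0, 0.2], "spin": 0, "hand": 1}
    - {"linear": [-0.05, 0, 0.2], "spin": 0, "hand": 1}

```text
time_s: 8.9
eef_pos: [585.2, -202.7, 21.3]
tcp_rot: [-0.04, 0.999, -0.0, 0.0]
wrist_force: [2.0, -1.4, -2.2]
opening: 15.8
gripper_force: 30.0
```

The pins have caught it: the underside is at about 17 mm with only about 2 N of side force. I'll follow that force and ease down.

Call:
move_arm:
  moves:
    - {"linear": [-0.06, -0.04, 0.1], "spin": 0, "hand": 1}
    - {"linear": [-0.06, -0.04, 0.2], "spin": 0, "hand": 1}
    - {"linear": [-0.06, -0.04, 0.2], "spin": 0, "hand": 1}

```text
time_s: 9.28
eef_pos: [585.4, -202.8, 19.0]
tcp_rot: [-0.04, 0.999, -0.0, 0.0]
wrist_force: [1.9, -0.3, -2.3]
opening: 15.6
gripper_force: 30.0
```

Call:
move_arm:
  moves:
    - {"linear": [-0.06, 0, 0.05], "spin": 0, "hand": 1}
    - {"linear": [-0.06, 0, 0.1], "spin": 0, "hand": 1}
    - {"linear": [-0.06, 0, 0.1], "spin": 0, "hand": 1}

```text
time_s: 9.65
eef_pos: [585.8, -202.7, 17.9]
tcp_rot: [-0.04, 0.999, 0.0, -0.0]
wrist_force: [0.6, -0.7, -2.3]
opening: 15.8
gripper_force: 30.0
```

Call:
move_arm:
  moves:
    - {"linear": [0, 0, 0], "spin": 0, "hand": 3}
    - {"linear": [0, 0, 0], "spin": 0, "hand": 3.5}
    - {"linear": [0, 0, 0], "spin": 0, "hand": 3.5}
    - {"linear": [0, 0, -2], "spin": 0, "hand": 3.5}
    - {"linear": [0, 0, -6], "spin": 0, "hand": 3.5}
    - {"linear": [0, 0, -10], "spin": 0, "hand": 3.5}
    - {"linear": [0, 0, -14], "spin": 0, "hand": 3.5}
    - {"linear": [0, 0, -14], "spin": 0, "hand": 3.5}

```text
time_s: 10.65
eef_pos: [588.9, -204.3, 164.2]
tcp_rot: [-0.04, 0.999, -0.003, 0.004]
wrist_force: [0.3, -0.3, 0.6]
opening: 35.1
gripper_force: 0.0
```

Run:
```python
from m import *
s=robot.read_state();print(s['time_s'],s['eef_pos'],s['wrist_force'])
c=cam('wrist');im,d=robot.capture('wrist');save('w6',im);P=cloud('wrist',d,c)
hsv=cv2.cvtColor(im,cv2.COLOR_RGB2HSV)
g=(hsv[...,1]<40)&(hsv[...,2]>90)&(abs(P[...,2]-20)<9)&(abs(P[...,0]-588)<90)&(abs(P[...,1]+203)<100)
k,l,st,_=cv2.connectedComponentsWithStats(g.astype(np.uint8));i=1+np.argmax(st[1:,4]);Q=P[l==i]
A=np.c_[Q[:,:2]-[588,-203],np.ones(len(Q))];print('plane',np.linalg.lstsq(A,Q[:,2],rcond=None)[0],np.median(Q[:,2]))
v,u=np.nonzero(l==i);print(cv2.minAreaRect(plane('wrist',np.c_[u,v],20,c)[:,:2].astype(np.float32)))
dk=(hsv[...,2]<90)&(abs(P[...,0]-580)<100)&(abs(P[...,1]+203)<95)&(abs(P[...,2]-12)<6)&(hsv[...,0]>95);print('deck z',np.median(P[dk][:,2]),dk.sum())
m=cv2.inRange(hsv,(0,150,80),(6,255,255));k,l,st,ce=cv2.connectedComponentsWithStats(m)
for i in range(1,k):
    if st[i,4]>30:
        q=P[l==i];t=q[q[:,2]>49];print('red',ce[i].round(0),st[i],np.median(q,0).round(1),len(t),t.mean(0) if len(t) else '', plane('wrist',ce[i],40,c))
m=cv2.inRange(hsv,(100,120,70),(125,255,255));k,l,st,ce=cv2.connectedComponentsWithStats(m);i=1+np.argmax(st[1:,4]);print('blue',ce[i],np.median(P[l==i],0))
```

```text
10.65 [ 588.88741551 -204.34384652  164.2363685 ] [ 0.29189676 -0.31292205  0.60379295]
plane [1.59107527e-02 5.28121360e-03 1.80488041e+01] 20.065008111658372
((581.3143920898438, -202.94601440429688), (166.3299560546875, 196.0886688232422), 0.049021974205970764)
deck z 12.545817009721882 2075
red [317.  76.] [310  65  16  22 281] [ 466.9 -210.5   52.4] 253 [ 466.43475159 -210.566176     52.39974531] [[ 465.20553791 -210.58924413   40.        ]]
blue [317.40180879 125.78036176] [ 503.80221789 -207.35336383   31.95597448]
```

View pics/w6.png

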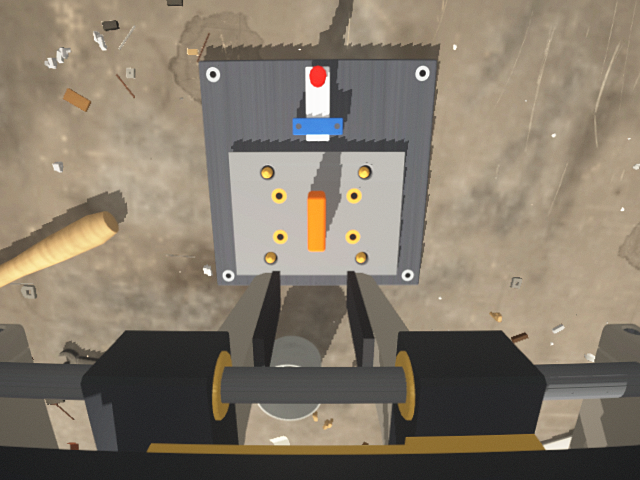

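The wrist view shows the template flat on the deck (top at z≈20 mm), with all four brass pins visible in the holes at (267,172), (364,172), (270,258) and (361,258). The knob is at (317,76), which is world (466.5, -210.6). Next I'll go behind the knob with the fingers closed.

Call:
move_arm:
  moves:
    - {"linear": [6, 0.1, 0], "spin": 0, "hand": 0}
    - {"linear": [12, 0.2, 0], "spin": 0, "hand": 0}
    - {"linear": [16.5, 0.2, 0], "spin": 0, "hand": 0}
    - {"linear": [16.5, 0.2, 0], "spin": 0, "hand": 0}
    - {"linear": [16.5, 0.2, 4], "spin": 0, "hand": 0}
    - {"linear": [16.5, 0.2, 8], "spin": 0, "hand": 0}
    - {"linear": [16.5, 0.2, 8], "spin": 0, "hand": 0}

```text
time_s: 11.58
eef_pos: [419.5, -211.5, 74.9]
tcp_rot: [-0.04, 0.999, 0.003, -0.003]
wrist_force: [0.1, 0.2, -0.0]
opening: 0.3
gripper_force: 0.0
```

Run:
```python
from h import *
go((421.6,-214.3,24),94.7)
c=cam('wrist');im,d=robot.capture('wrist');P=cloud('wrist',d,c)
F=P[(abs(P[...,0]-415)<40)&(abs(P[...,1]+214)<30)&(P[...,2]>60)&(P[...,2]<160)]
print('finger minz',np.percentile(F[:,2],1) if len(F) else None,np.median(F,0) if len(F) else '')
```

```text
eef [ 419.5 -211.5   74.9] yang 94.55 wf [ 0.1  0.2 -0. ] op 0.2871771837277645 t 11.575 j6 -2.3755592213512573
linear [-0.21 -0.32  5.08] spin -0.15003026587987733
finger minz 87.44722678681237 [ 409.05225065 -211.44340803  130.49701966]
```

Call:
move_arm:
  moves:
    - {"linear": [0, -0.3, 3], "spin": -0.2, "hand": 0}
    - {"linear": [0, -0.3, 5], "spin": -0.2, "hand": 0}
    - {"linear": [0, -0.3, 5], "spin": -0.2, "hand": 0}
    - {"linear": [-1.5, -0.3, 5], "spin": -0.2, "hand": 0}
    - {"linear": [-2.5, -0.3, 5], "spin": -0.2, "hand": 0}
    - {"linear": [-3.5, -0.3, 5], "spin": -0.2, "hand": 0}
    - {"linear": [-4.2, -0.3, 5], "spin": -0.2, "hand": 0}
    - {"linear": [-4.2, -0.3, 5], "spin": -0.2, "hand": 0}

```text
time_s: 12.62
eef_pos: [464.1, -213.4, 28.1]
tcp_rot: [-0.041, 0.999, 0.0, 0.0]
wrist_force: [0.6, 0.4, -0.9]
opening: 0.5
gripper_force: 0.0
```

Call:
move_arm:
  moves:
    - {"linear": [-0.3, 0, 0], "spin": 0, "hand": 0}
    - {"linear": [-0.6, 0, 0], "spin": 0, "hand": 0}
    - {"linear": [-0.6, 0, 0], "spin": 0, "hand": 0}

```text
time_s: 13.0
eef_pos: [469.4, -212.8, 27.9]
tcp_rot: [-0.041, 0.999, 0.0, -0.0]
wrist_force: [-0.4, 0.2, -0.4]
opening: 0.1
gripper_force: 0.3
```

```bash
cat > k.py <<'E'
from h import *
go((466,-210,24),94.7)
for n in('wrist','side'):
    c=cam(n);im,d=robot.capture(n);P=cloud(n,d,c);hsv=cv2.cvtColor(im,cv2.COLOR_RGB2HSV)
    m=(cv2.inRange(hsv,(0,150,80),(6,255,255))>0)&(abs(P[...,0]-480)<40)&(abs(P[...,1]+210)<30)&(P[...,2]>25)
    t=P[m];t2=t[t[:,2]>49]
    print(n,len(t),t.mean(0) if len(t) else '','top',t2.mean(0) if len(t2) else '', (t2[:,0].min(),t2[:,0].max()) if len(t2) else '')
E
python3 k.py
```

```text
eef [ 469.4 -212.8   27.9] yang 94.73 wf [-0.4  0.2 -0.4] op 0.1424859457133448 t 13.0 j6 -2.313954583228442
linear [0.32 0.3  0.39] spin 0.02857994289115595
wrist 84 [ 465.20133208 -212.49017867   81.62255835] top [ 465.20133208 -212.49017867   81.62255835] (np.float64(457.8068840794055), np.float64(474.39062702841613))
side 22 [ 490.39595249 -208.94654992   49.92111145] top [ 489.81628304 -208.73534045   51.62844349] (np.float64(485.14613578222094), np.float64(494.84737164804403))
```

Call:
move_arm:
  moves:
    - {"linear": [-0.2, 0, 0], "spin": 0, "hand": 0}
    - {"linear": [-0.35, 0, 0], "spin": 0, "hand": 0}
    - {"linear": [-0.35, 0, 0], "spin": 0, "hand": 0}

```text
time_s: 13.48
eef_pos: [473.0, -212.6, 28.0]
tcp_rot: [-0.041, 0.999, 0.0, -0.0]
wrist_force: [-1.0, 0.0, -1.7]
opening: 0.9
gripper_force: 0.5
```

Call:
move_arm:
  moves:
    - {"linear": [-0.15, 0, 0], "spin": 0, "hand": 0}
    - {"linear": [-0.3, 0, 0], "spin": 0, "hand": 0}
    - {"linear": [-0.3, 0, 0], "spin": 0, "hand": 0}

```text
time_s: 13.85
eef_pos: [473.4, -212.5, 27.9]
tcp_rot: [-0.042, 0.999, 0.0, -0.003]
wrist_force: [-10.8, -0.7, 6.5]
opening: 0.3
gripper_force: 5.7
```

The arm has stopped with 11 N along x, so the bolt is at its end stop. I'll back off, lift away and check.

Call:
move_arm:
  moves:
    - {"linear": [0.5, 0, 0], "spin": 0, "hand": 0}
    - {"linear": [2.5, 0, 0], "spin": 0, "hand": 0}
    - {"linear": [4, 0, 0], "spin": 0, "hand": 0}
    - {"linear": [4, 0, -4], "spin": 0, "hand": 0}
    - {"linear": [4, 0, -9], "spin": 0, "hand": 0}
    - {"linear": [0, 0, -14], "spin": 0, "hand": 0}
    - {"linear": [-4, 0, -14], "spin": 0, "hand": 0}
    - {"linear": [-6, 0, -14], "spin": 0, "hand": 0}

```text
time_s: 14.85
eef_pos: [538.0, -207.7, 169.4]
tcp_rot: [-0.042, 0.999, -0.001, 0.002]
wrist_force: [0.7, 0.5, -0.3]
opening: 0.1
gripper_force: 0.0
```

```bash
python3 k.py
python3 - <<'E'
from h import *
c=cam('wrist');im,d=robot.capture('wrist');save('w7',im);P=cloud('wrist',d,c)
hsv=cv2.cvtColor(im,cv2.COLOR_RGB2HSV)
g=(hsv[...,1]<30)&(hsv[...,2]>110)&(abs(P[...,0]-595)<45)&(abs(P[...,1]+203)<60)&(P[...,2]<28)
print('template z',np.percentile(P[g][:,2],[10,50,90]),g.sum())
E
```

```text
eef [ 538.  -207.7  169.4] yang 94.76 wf [ 0.7  0.5 -0.3] op 0.10322516360254046 t 14.85 j6 -2.2323691338502427
linear [ 7.24  0.39 14.52] spin 0.06380958747242005
wrist 195 [ 488.74966983 -208.86310417   52.42282708] top [ 488.74388    -208.82355955   52.57896807] (np.float64(482.4172284707585), np.float64(494.96615548922597))
side 2 [ 493.9399016  -202.86865096   53.66680197] top [ 493.9399016  -202.86865096   53.66680197] (np.float64(492.6972275018967), np.float64(495.18257570648666))
template z [19.67597406 20.61263943 21.50536216] 5532
```

View pics/w7.png

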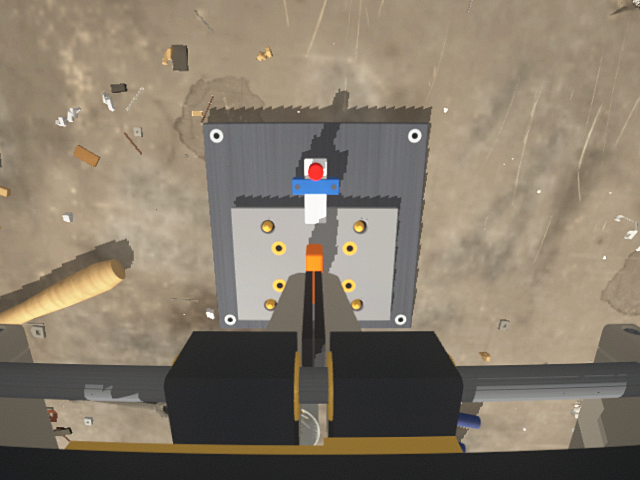

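The wrist view shows the tongue over the template's edge at (316,212) and the knob at (316,171), 22 mm further than at the start and against its stop. The template is flat over the four pins, and the gripper is clear of everything.

```bash
python3 -c "
from cell import robot
print(robot.close_job())"
```

```text
the job is handed in; nothing more can be done
None
```

The job is handed in: the template is seated flat over all four pins, the bolt is pushed shut to its stop, the arm is clear, and the other items were left alone (I made no final check of their positions).

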